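Close the tooling tote with its hook-under lid

TASK

Close the open tooling tote with the lid that fits it, the larger of the two loose lids: tuck one short end of the lid under the tote's overhanging lip, then swing the other end down until the lid lies flat on its seat, centred side to side and square to the tote, and let go. Leave the smaller lid where it is.

Things in the scene. Friction and masses are not known exactly. Their poses are not given: they have to be found in the camera images.
- tote_seat (a point): Open grey tooling tote, 212 long (x) x 148 wide (y), heavy, does not move. Point: centre of the flat rim that the lid rests on, 80 mm above the table; x runs from the lip end (which faces roughly the robot) to the far end, z up. End walls' inner faces are at x = -100 and +100 mm; the far wall rises 20 mm above the seat, the sides not at all. Closed, the lid has 10 mm spare at each end.
- tote_lip (a point): The tote's lip: flat strip, 5 mm thick, as wide as the tote, reaching 34 mm inwards over the seat from the wall at the tote's -x end. Point: middle of its free lower edge, at x = -66 mm from the seat centre and 24 mm above the seat; axes as the seat's. The lid's end goes into the 24 mm gap below; the lid is too long to go in flat.
- long_lid_grip (a point): The lid that fits: flat grey plate, 180 long (x) x 136 wide (y) x 6 mm, about 0.2 kg, lying on the table, handle up. In its middle a black upright grip, 60 long (x) x 14 wide (y), from 6 to 40 mm above the lid's underside; pinch across its width. Point: middle of plate and grip, 27 mm above the underside; z up out of the plate. Both ends are alike.
- small_lid_grip (a point): The lid of another box, to be left alone: same make and same grip, but only 130 long (x) x 100 wide (y) x 6 mm. This point is in its middle, 27 mm above its underside.
Not all that is in view belongs to the job. Leave any orange look-alike of the part that bears long_lid_grip alone.

How it is judged:
By the outcome, as a careful person would: the job done as asked, in the order asked, and still so for the second after the job is handed in, with the robot touching nothing.
It also fails if it takes over 45 s, if anything falls off the work surface, if the arm or the gripper's body presses on something with over 40 N, if the wrist force passes 120 N, or if a joint passes its speed limit or range.

ROBOT

A 6-joint arm with a two-finger parallel gripper is mounted at the origin on the work surface. World frame = base frame: x ahead of the robot, y to its left, z up, the work surface at z = 0. Lengths are in m, angles in rad, forces in N, time in s.
With the tool pointing down it reaches from about 0.35 to 0.95 m from the base axis. Payload 17.4 kg.
Tool frame: the origin (TCP) lies between the finger pads; the fingertips stand ahead of it and the grasp point (between the pads) lies 6 mm ahead of it (robot.tip_extent is the y of the fingertips in the tool frame, in m); y points along the fingers, x is the direction in which the jaws open and shut, and the axes are right-handed (so a half turn about y gives the same grasp; the last joint's range is limited). The gripper opens to 93 mm and grips with 3 to 60 N. Pads are 15 mm wide; open, the fingers measure 128 mm over their backs; the gripper's body (75 mm by 188 mm) begins 65 mm behind the grasp point.
Start: joints at [1.167, 0.116, 1.442, -0, 1.584, -0.038], TCP at [0.241, 0.63, 0.244] pointing down, gripper open.
Joint ranges: [-2.83, 2.83], [-0.83, 2.19], [0.07, 2.5], [-1.14, 4.28], [0.01, 3], [-2.97, 2.97]. Speed limits (rad/s): [1.89, 1.89, 2.22, 3.14, 3.14, 3.14].

INTERFACE

Orientations are given as a unit quaternion [w, x, y, z].
In Python, from workcell import robot gives the robot as it stands. The module is installed in compiled form; this text tells all that it offers.
- The arm moves only by the tool step_arm, never from a script. Its argument "increments" is a list that holds one entry, the list of rows, each a list of 7 numbers: the shift along the tool's x, y, z scaled (see below), then the turn, a rotation vector about the tool's x, y, z scaled (see below), then the opening, from 0 (shut) to 1 (fully open). A call has 1 to 20 rows; each row shifts and turns the pose as measured when the row begins, along the tool's axes as they then stand; what a row does not reach is not made up. The controller multiplies each number of a shift by 0.15 m and each number of a turn by 90 degrees. A row lasts 1/10 s, in which the tool goes at most 50 mm and 8.59 degrees, less where a joint would pass 70% of its speed; a pose out of reach is approached as far as the arm can. A call with a number of a shift or a turn outside -1 to 1 is refused whole. A call with a gripper value outside its range is refused whole. The fingers move at their own pace and stop on an object; "newtons" is the grip in N (left out, the last holds). Time passes only in rows, so rows that do not move let the fingers close. It gives the time, the measured TCP pose, the force and the opening at its end, in the units of the state.
- robot.sense(): the state, without advancing time (a new reading comes with each control period).
- robot.get_image(name): name is "scene" or "top" or "wrist"; returns the picture (384x512x3 uint8, red, green, blue); there is no depth.
- robot.get_calibration(name): a dict with "fovy" (degrees; the focal length in pixels is half the picture's height over the tangent of half this angle, whatever the lens; pixels are square), "cx", "cy" (the principal point, pixels), "rvec" (rotation vector, rad) and "tvec" (3), from world to camera coordinates, as OpenCV has them. Camera axes: x right, y down, z forward; pixel columns grow to the right and rows downward; lengths in m; the calibration is good to about 2 mm. A picture is of the moment at which its call begins: read the wrist's pose just before it. get_calibration takes no time and is no camera call; for the wrist camera it gives the pose at the moment of the call.
- robot.finish_job(): hands the job in, once; it reports no verdict.
Trained networks look in the newest picture that a camera, given by its name, has taken for a name from the list of things; names that differ only in an ending like _2 or _b are one class to them, and where a whole thing is asked for, a point or a joint stands for the part that bears it (a point fixed in the world has none). Each returns a list of dicts, best first, with "conf" (0 to 1); they miss things now and then, are a little off and sometimes report something else, mostly with a low value. They report only what shows in the picture. A call takes as long as a camera call. They do not tell look-alikes from the thing itself.
- robot.spot_in(camera, target): "location" ([x, y, z] in m, in world coordinates, good to about 4 mm: the middle of the surface that is visible of it).
- robot.place_of(camera, target): "location" ([x, y, z] in m, in world coordinates, good to about 4 mm: a listed point, or the origin of a listed thing).
The state is a dict: "time_s": time; "joints": joint angles; "joint_velocities": joint speeds; "joint_efforts": joint torques, N m; "eef_pos": TCP position; "tool_rot": TCP orientation; "force": force on the tool from outside, world axes, zero at the start; "wrist_torque": the same for the moment, N m; "grip_width": finger opening in m.
Only numpy, scipy, OpenCV 4.12 (cv2) and the standard library are available. Lean on these libraries where they do the work, as an engineer would, in place of code of your own. Each camera call takes 0.05 s, during which the arm holds its last target.

## Working session

There is one attempt and no reset: what is moved stays moved. The work goes in short steps, Python scripts to look and compute and a tool call to move; the robot and the scene stay as the last step left them, time stands still between calls to the robot, and variables do not carry over. Pictures are saved under pics/ and viewed, and the job is handed in when it is done.

Besides the shell and the picture viewer there is one more tool, called as name(argument=value, ...), one argument or row to a line, values as JSON. step_arm: Moves the arm, as the interface text tells. Shifts and turns lie within -1 to 1; 1 stands for 0.15 m of shift or 90 degrees of turn. Its arguments: {"type":"object","properties":{"increments":{"type":"array","items":{"type":"array","items":{"type":"array","items":{"type":"number","minimum":-1,"maximum":1}}}},"newtons":{"type":"number"}},"required":["increments"]}

```bash
mkdir -p pics; cat > h.py <<'E'
import numpy as np,cv2
from scipy.spatial.transform import Rotation as R
from workcell import robot
def cal(n):
    c=robot.get_calibration(n);f=192/np.tan(np.radians(c['fovy'])/2)
    K=np.array([[f,0,c['cx']],[0,f,c['cy']],[0,0,1]]);return c,K,np.array(c['rvec'],float),np.array(c['tvec'],float)
def proj(n,P):
    c,K,r,t=cal(n);return cv2.projectPoints(np.array(P,float).reshape(-1,1,3),r,t,K,None)[0].reshape(-1,2)
def back(n,uv,z):
    c,K,r,t=cal(n);Rm=cv2.Rodrigues(r)[0];o=-Rm.T@t
    out=[]
    for u,v in np.atleast_2d(uv):
        d=Rm.T@np.linalg.inv(K)@np.array([u,v,1.]);out.append(o+d*(z-o[2])/d[2])
    return np.array(out)
def Rt():
    s=robot.sense();q=s['tool_rot'];return np.array(s['eef_pos']),R.from_quat([q[1],q[2],q[3],q[0]])
E
python3 - <<'E'
from h import *
s=robot.sense();print(s['eef_pos'],s['tool_rot'],s['grip_width'],robot.tip_extent,s['time_s'])
print(Rt()[1].as_matrix().round(3))
for n in ['scene','top']:
    im=robot.get_image(n);cv2.imwrite(f'pics/{n}0.png',im[:,:,::-1]);print(n,robot.get_calibration(n))
    for t in ['tote_seat','tote_lip','long_lid_grip','small_lid_grip']:
        for d in robot.place_of(n,t):print(n,t,np.round(d['location'],4),round(d['conf'],2),proj(n,d['location']).round(0))
print(robot.sense()['time_s'])
E
```

```text
[0.24138874 0.63017368 0.24293007] [-0.5823929   0.58281498  0.40037328 -0.40105667] 0.09326670250477567 0.025 0.0
[[ 0.358 -0.    -0.934]
 [ 0.934 -0.001  0.358]
 [-0.001 -1.     0.   ]]
scene {'fovy': 51.55841337357815, 'cx': 255.17852728977414, 'cy': 196.77395453881707, 'rvec': array([ 1.53466356,  1.87183651, -0.91826555]), 'tvec': array([ 0.11632513, -0.20011943,  1.30320206])}
scene tote_seat [0.5556 0.337  0.0804] 0.85 [[427. 255.]]
scene tote_lip [0.4901 0.334  0.1063] 0.69 [[425. 223.]]
scene long_lid_grip [ 0.3404 -0.2646  0.0289] 0.86 [[176. 179.]]
scene long_lid_grip [0.3274 0.1308 0.0277] 0.75 [[325. 194.]]
scene long_lid_grip [ 0.5918 -0.3207  0.0226] 0.73 [[113. 243.]]
scene long_lid_grip [0.4929 0.3343 0.1031] 0.43 [[425. 225.]]
scene small_lid_grip [ 0.5389 -0.022   0.0305] 0.56 [[249. 243.]]
top {'fovy': 53.25830265079227, 'cx': 255.6570914568536, 'cy': 193.756375664976, 'rvec': array([ 2.20891991, -2.15574566,  0.07460426]), 'tvec': array([-0.00892077,  0.47251865,  0.92385286])}
top tote_seat [0.5575 0.3314 0.0757] 0.84 [[115. 152.]]
top tote_lip [0.4947 0.3342 0.1056] 0.75 [[107. 177.]]
top long_lid_grip [ 0.3393 -0.2652  0.0262] 0.92 [[366. 251.]]
top long_lid_grip [0.324  0.1302 0.0253] 0.82 [[201. 254.]]
top long_lid_grip [ 0.5961 -0.3181  0.0253] 0.8 [[387. 147.]]
top small_lid_grip [ 0.5416 -0.026   0.0269] 0.76 [[268. 166.]]
0.5
```

View pics/scene0.png

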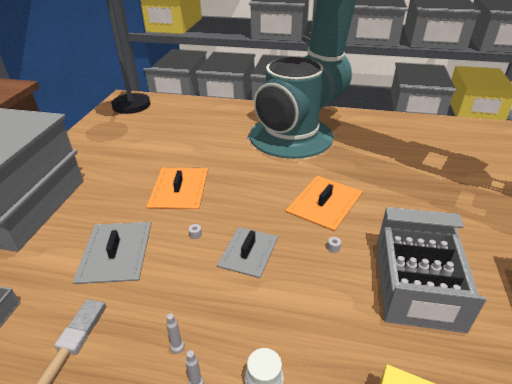

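View pics/top0.png

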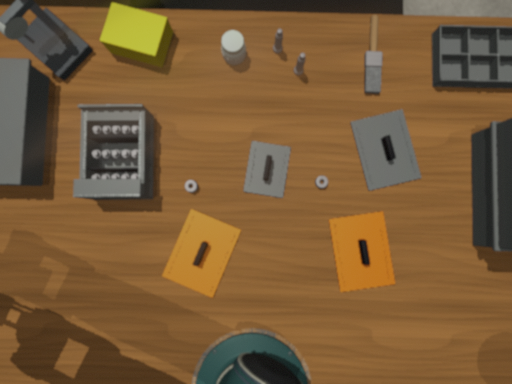

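```bash
python3 - <<'E'
import cv2
im=cv2.imread('pics/top0.png')
a=cv2.resize(im[95:205,335:435],None,fx=4,fy=4,interpolation=cv2.INTER_CUBIC)
b=cv2.resize(im[90:210,65:165],None,fx=4,fy=4,interpolation=cv2.INTER_CUBIC)[:440]
b=cv2.resize(im[95:205,65:165],None,fx=4,fy=4,interpolation=cv2.INTER_CUBIC)
import numpy as np
cv2.imwrite('pics/crop1.png',np.hstack([a,b]))
E
```

```text
(no output)
```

View pics/crop1.png

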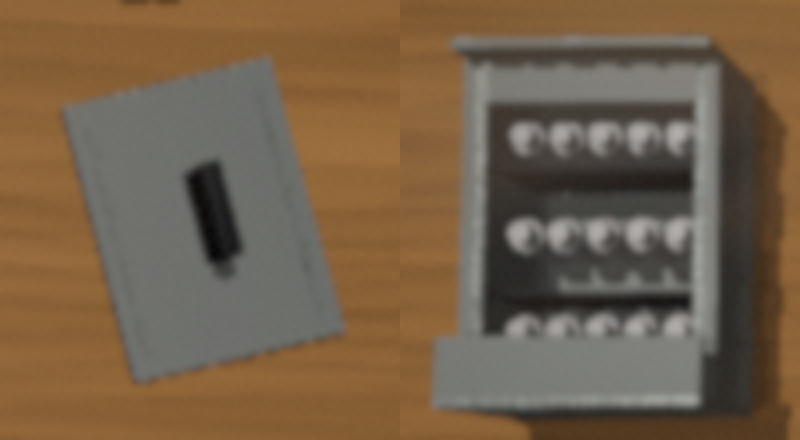

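```bash
python3 - <<'E'
from h import *
f=lambda p,o:(np.array(p,float)+.5)/4-.5+np.array(o)
L=back('top',f([(63,107),(270,57),(343,330),(137,382)],(335,95)),.006)
print(L.round(4),L.mean(0).round(4))
def yaw(v):return np.degrees(np.arctan2(v[1],v[0]))
print('lid',yaw(L[0]-L[3]),yaw(L[1]-L[2]),yaw(L[0]-L[1])-90,yaw(L[3]-L[2])-90,[np.linalg.norm(L[i]-L[i-1]).round(4) for i in range(4)])
T=back('top',f([(35,338),(300,338),(300,407),(32,407)],(65,95)),.109)
W=back('top',f([(52,40),(312,40)],(65,95)),.100)
print(T.round(4),W.round(4),'yaw',yaw(T[0]-T[1])-90,yaw(T[3]-T[2])-90,yaw(W[0]-W[1])-90,'mid',(T[0]+T[1])/2,W.mean(0))
# neighbour box
print(back('top',[(28,60),(25,185),(50,100)],.0).round(3),back('top',[(28,60),(25,185)],.1).round(3))
E
```

```text
[[ 0.6619 -0.2314  0.006 ]
 [ 0.6971 -0.3617  0.006 ]
 [ 0.5249 -0.4065  0.006 ]
 [ 0.4893 -0.2785  0.006 ]] [ 0.5933 -0.3195  0.006 ]
lid 15.251227955331242 14.591177697251247 15.104895224666308 15.54004426627283 [np.float64(0.179), np.float64(0.1349), np.float64(0.178), np.float64(0.1329)]
[[0.4887 0.4086 0.109 ]
 [0.4923 0.261  0.109 ]
 [0.4539 0.2593 0.109 ]
 [0.4503 0.408  0.109 ]] [[0.6606 0.4134 0.1   ]
 [0.6641 0.2649 0.1   ]] yaw 1.3820037139827122 1.3904787025324907 1.344753477739232 mid [0.4905233 0.3348471 0.109    ] [0.66238346 0.33916248 0.1       ]
[[0.805 0.597 0.   ]
 [0.482 0.582 0.   ]
 [0.701 0.533 0.   ]] [[0.763 0.534 0.1  ]
 [0.474 0.521 0.1  ]]
```

```bash
cat >> h.py <<'E'
def Rlid(yaw,tilt=0):
    """tool rotation for lid yaw (deg) and tilt (deg, far +x end up)"""
    B=np.array([[0,0,-1],[1,0,0],[0,-1,0]],float) # cols: tool x=lidy, y=-lidz, z=-lidx
    return R.from_euler('z',yaw,degrees=True)*R.from_euler('y',-tilt,degrees=True)*R.from_matrix(B)
def plan(p1,R1,n=None,grip=None,dp=.048,da=8.):
    p0,R0=Rt();D=(R0.inv()*R1).as_rotvec();d=np.linalg.norm(np.array(p1)-p0);a=np.degrees(np.linalg.norm(D))
    n=n or max(1,int(np.ceil(max(d/dp,a/da))))
    print('dist',round(d,4),'ang',round(a,2),'n',n)
    rows=[]
    for i in range(n):
        Ri=R0*R.from_rotvec(D*i/n)
        rows.append(np.r_[Ri.inv().apply((np.array(p1)-p0)/n)/.15,D/n/(np.pi/2)])
    for r in rows: print([round(float(x),3) for x in r])
E
python3 - <<'E'
from h import *
plan([.5935,-.3195,.17],Rlid(15))
E
```

```text
dist 1.0157 ang 35.95 n 22
[-0.231, 0.022, -0.203, 0.0, -0.018, 0.0]
[-0.236, 0.022, -0.196, 0.0, -0.018, 0.0]
[-0.242, 0.022, -0.189, 0.0, -0.018, 0.0]
[-0.247, 0.022, -0.182, 0.0, -0.018, 0.0]
[-0.252, 0.022, -0.175, 0.0, -0.018, 0.0]
[-0.257, 0.022, -0.168, 0.0, -0.018, 0.0]
[-0.262, 0.022, -0.16, 0.0, -0.018, 0.0]
[-0.266, 0.022, -0.153, 0.0, -0.018, 0.0]
[-0.27, 0.022, -0.145, 0.0, -0.018, 0.0]
[-0.275, 0.022, -0.137, 0.0, -0.018, 0.0]
[-0.278, 0.022, -0.129, 0.0, -0.018, 0.0]
[-0.282, 0.022, -0.121, 0.0, -0.018, 0.0]
[-0.285, 0.022, -0.113, 0.0, -0.018, 0.0]
[-0.288, 0.022, -0.105, 0.0, -0.018, 0.0]
[-0.291, 0.022, -0.097, 0.0, -0.018, 0.0]
[-0.294, 0.022, -0.089, 0.0, -0.018, 0.0]
[-0.296, 0.022, -0.08, 0.0, -0.018, 0.0]
[-0.298, 0.022, -0.072, 0.0, -0.018, 0.0]
[-0.3, 0.022, -0.063, 0.0, -0.018, 0.0]
[-0.302, 0.022, -0.055, 0.0, -0.018, 0.0]
[-0.304, 0.022, -0.046, 0.0, -0.018, 0.0]
[-0.305, 0.022, -0.037, 0.0, -0.018, 0.0]
```

Candidates by top-view pixel: large grey plate (387,148), small grey plate (268,168), orange look-alikes (366,251) and (201,254). I choose (387,148). It is grey and measures about 179 x 134 mm, and the close crop confirms both.

step_arm(
  increments=[
    [[-0.23,0,-0.2,0,-0.018,0,1],[-0.236,0,-0.196,0,-0.018,0,1],[-0.242,0,-0.19,0,-0.018,0,1],[-0.247,0,-0.182,0,-0.018,0,1],[-0.252,0,-0.175,0,-0.018,0,1],[-0.257,0,-0.168,0,-0.018,0,1],[-0.262,0,-0.16,0,-0.018,0,1],[-0.266,0.02,-0.153,0,-0.018,0,1],[-0.27,0.02,-0.145,0,-0.018,0,1],[-0.275,0.02,-0.137,0,-0.018,0,1],[-0.278,0.02,-0.13,0,-0.018,0,1],[-0.282,0.02,-0.12,0,-0.018,0,1],[-0.285,0.02,-0.113,0,-0.018,0,1],[-0.288,0.02,-0.105,0,-0.018,0,1],[-0.29,0.02,-0.097,0,-0.018,0,1],[-0.294,0.02,-0.09,0,-0.018,0,1],[-0.296,0.02,-0.08,0,-0.018,0,1],[-0.298,0.02,-0.07,0,-0.018,0,1]],
  ],
)

```text
time_s: 2.3
eef_pos: [0.5417, -0.1709, 0.2123]
tool_rot: [-0.453, 0.458, 0.543, -0.538]
force: [0.5, 0.2, -0.1]
grip_width: 0.093
```

```bash
python3 - <<'E'
from h import *
print(robot.sense()['joints'].round(3) if hasattr(robot.sense()['joints'],'round') else robot.sense()['joints'])
plan([.5935,-.3195,.13],Rlid(15))
E
```

```text
[-0.353 -0.113  1.722  0.004  1.523 -2.094]
dist 0.1776 ang 5.24 n 4
[-0.259, 0.138, -0.041, 0.002, -0.014, -0.0]
[-0.259, 0.138, -0.036, 0.002, -0.014, -0.0]
[-0.26, 0.138, -0.03, 0.002, -0.014, -0.0]
[-0.261, 0.137, -0.025, 0.002, -0.014, -0.0]
```

step_arm(
  increments=[
    [[-0.26,0.138,-0.041,0.002,-0.014,0,1],[-0.26,0.138,-0.036,0.002,-0.014,0,1],[-0.26,0.138,-0.03,0.002,-0.014,0,1],[-0.26,0.138,-0.025,0.002,-0.014,0,1],[0,0,0,0,0,0,1]],
  ],
)

```text
time_s: 2.8
eef_pos: [0.5952, -0.3317, 0.1261]
tool_rot: [0.431, -0.431, -0.559, 0.561]
force: [1.0, 0.0, -0.7]
grip_width: 0.0928
```

```bash
python3 - <<'E'
from h import *
p,r=Rt();print(p.round(4),(Rlid(15).inv()*r).as_rotvec(degrees=True).round(2))
im=robot.get_image('wrist');cv2.imwrite('pics/w1.png',im[:,:,::-1])
for d in robot.place_of('wrist','long_lid_grip'):print(np.round(d['location'],4),d['conf'],proj('wrist',d['location']))
for x in (-.03,.03):print(proj('wrist',Rlid(15).as_matrix()@[0,0,-x]+[.5935,-.3195,.04]))
E
```

```text
[ 0.5952 -0.3317  0.1261] [0.1  0.15 0.13]
[ 0.5967 -0.3168  0.0279] 0.69 [[276.88454705 204.46845578]]
[[275.54320867 163.28380507]]
[[274.83925793 242.71123947]]
```

View pics/w1.png

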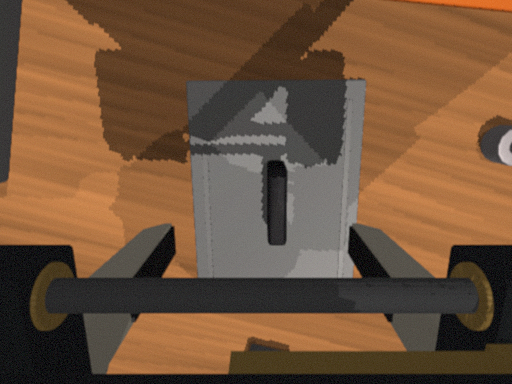

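```bash
python3 - <<'E'
from h import *
plan([.5942,-.318,.036],Rlid(15),n=4)
E
```

```text
dist 0.0942 ang 0.26 n 4
[0.019, 0.156, -0.003, 0.0, -0.0, -0.001]
[0.019, 0.156, -0.003, 0.0, -0.0, -0.001]
[0.019, 0.156, -0.003, 0.0, -0.0, -0.001]
[0.018, 0.156, -0.003, 0.0, -0.0, -0.001]
```

step_arm(
  increments=[
    [[0.045,0.1,-0.005,0,0,0,1],[0.03,0.15,-0.005,0,0,0,1],[0,0.15,0,0,0,0,1],[0,0.15,0,0,0,0,1],[0,0.04,0,0,0,0,1],[0,0,0,0,0,0,1]],
  ],
)

```text
time_s: 3.5
eef_pos: [0.595, -0.3099, 0.0421]
tool_rot: [-0.426, 0.434, 0.562, -0.561]
force: [-0.1, 0.5, 0.2]
grip_width: 0.0929
```

```bash
python3 - <<'E'
from h import *
plan([.5942,-.318,.036],Rlid(15),n=1)
E
```

```text
dist 0.0102 ang 0.69 n 1
[-0.05, 0.041, 0.02, 0.005, 0.001, -0.006]
```

step_arm(
  increments=[
    [[-0.05,0.04,0.02,0.005,0,-0.006,1],[0,0,0,0,0,0,1]],
  ],
)

```text
time_s: 3.7
eef_pos: [0.5948, -0.3177, 0.0381]
tool_rot: [-0.429, 0.43, 0.562, -0.562]
force: [-1.1, -0.4, -0.4]
grip_width: 0.0929
```

```bash
python3 - <<'E'
from h import *
plan([.5942,-.318,.036],Rlid(15),n=1)
E
```

```text
dist 0.0022 ang 0.21 n 1
[-0.001, 0.014, 0.004, 0.001, 0.002, -0.0]
```

step_arm(
  increments=[
    [[0,0.014,0.004,0,0,0,0],[0,0,0,0,0,0,0],[0,0,0,0,0,0,0],[0,0,0,0,0,0,0],[0,0,0,0,0,0,0],[0,0,0,0,0,0,0]],
  ],
  newtons=45,
)

```text
time_s: 4.3
eef_pos: [0.595, -0.3189, 0.0383]
tool_rot: [-0.428, 0.431, 0.562, -0.561]
force: [0.5, -0.9, -0.4]
grip_width: 0.0498
```

```bash
python3 - <<'E'
from h import *
p,r=Rt();print(p.round(4),(Rlid(15).inv()*r).as_rotvec(degrees=True).round(2))
E
```

```text
[ 0.595  -0.3189  0.0383] [-0.19 -0.15  0.17]
```

step_arm(
  increments=[
    [[0,0.02,0,0,0,0,0],[0,0,0,0,0,0,0],[0,0,0,0,0,0,0],[0,0,0,0,0,0,0],[0,0,0,0,0,0,0],[0,0,0,0,0,0,0],[0,0,0,0,0,0,0]],
  ],
  newtons=45,
)

```text
time_s: 5.0
eef_pos: [0.5949, -0.3188, 0.0349]
tool_rot: [-0.428, 0.431, 0.562, -0.561]
force: [-0.4, -0.4, -0.2]
grip_width: 0.0138
```

```bash
python3 - <<'E'
from h import *
p,r=Rt();print(p.round(4),(Rlid(15).inv()*r).as_rotvec(degrees=True).round(2))
E
```

```text
[ 0.5949 -0.3188  0.0349] [-0.17 -0.15  0.15]
```

step_arm(
  increments=[
    [[0,-0.15,0,0,0,0,0],[0,-0.3,0,0,0,0,0],[0,-0.33,0,0,0,0,0],[0,-0.33,0,0,0,0,0],[0,-0.15,0,0,0,0,0],[0,0,0,0,0,0,0]],
  ],
)

```text
time_s: 5.6
eef_pos: [0.5929, -0.3177, 0.2277]
tool_rot: [-0.43, 0.429, 0.562, -0.562]
force: [0.4, -0.2, -1.3]
grip_width: 0.0133
```

```bash
cat >> h.py <<'E'
SEAT=np.array([.5565,.3365,.080]);TY=1.4
def tcp(xn,zn,tilt,off=0.,h=.035,yoff=0.):
    """TCP for lid's near-end lower corner at tote x=xn,z=zn (m); off = TCP x rel. to lid centre along lid x, h above underside"""
    t=np.radians(tilt);u=np.array([np.cos(t),0,np.sin(t)]);n=np.array([-np.sin(t),0,np.cos(t)])
    v=np.array([xn,yoff,zn])+(.09+off)*u+h*n
    return SEAT+R.from_euler('z',TY,degrees=True).apply(v)
E
python3 - <<'E'
from h import *
im=robot.get_image('top');cv2.imwrite('pics/t2.png',im[:,:,::-1])
print(Rt()[0])
print(tcp(-.05,.1,14));plan(tcp(-.05,.1,14),Rlid(TY,14),dp=.045)
E
```

```text
[ 0.59267535 -0.31759087  0.22578908]
[0.58535073 0.3372051  0.23573332]
dist 0.6549 ang 19.7 n 15
[0.282, -0.004, -0.073, -0.01, 0.01, 0.001]
[0.283, -0.003, -0.068, -0.01, 0.01, 0.001]
[0.284, -0.003, -0.064, -0.01, 0.01, 0.001]
[0.285, -0.002, -0.06, -0.01, 0.01, 0.001]
[0.286, -0.002, -0.055, -0.01, 0.01, 0.001]
[0.287, -0.002, -0.051, -0.01, 0.01, 0.001]
[0.287, -0.002, -0.046, -0.01, 0.01, 0.001]
[0.288, -0.002, -0.041, -0.01, 0.01, 0.001]
[0.289, -0.001, -0.037, -0.01, 0.01, 0.001]
[0.289, -0.002, -0.032, -0.01, 0.01, 0.001]
[0.29, -0.002, -0.028, -0.01, 0.01, 0.001]
[0.29, -0.002, -0.023, -0.01, 0.01, 0.001]
[0.29, -0.002, -0.019, -0.01, 0.01, 0.001]
[0.291, -0.002, -0.014, -0.01, 0.01, 0.001]
[0.291, -0.003, -0.009, -0.01, 0.01, 0.001]
```

View pics/t2.png

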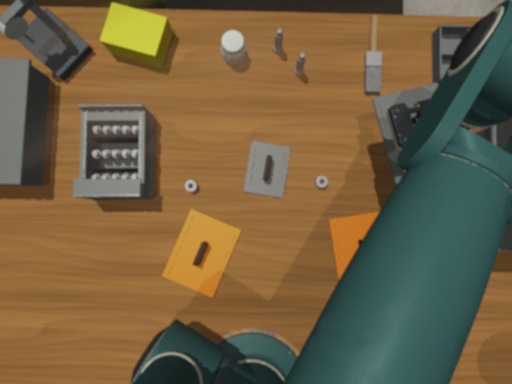

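step_arm(
  increments=[
    [[0.15,0,-0.04,0,0,0,0],[0.28,0,-0.073,-0.01,0.01,0,0],[0.28,0,-0.068,-0.01,0.01,0,0],[0.285,0,-0.064,-0.01,0.01,0,0],[0.285,0,-0.06,-0.01,0.01,0,0],[0.285,0,-0.055,-0.01,0.01,0,0],[0.285,0,-0.05,-0.01,0.01,0,0],[0.285,0,-0.046,-0.01,0.01,0,0],[0.29,0,-0.04,-0.01,0.01,0,0],[0.29,0,-0.037,-0.01,0.01,0,0],[0.29,0,-0.032,-0.01,0.01,0,0],[0.29,0,-0.028,-0.01,0.01,0,0],[0.29,0,-0.023,-0.01,0.01,0,0],[0.29,0,-0.019,-0.01,0.01,0,0],[0.15,0,-0.01,0,0.01,0,0]],
  ],
)

```text
time_s: 7.15
eef_pos: [0.5779, 0.3154, 0.1974]
tool_rot: [-0.459, 0.524, 0.554, -0.456]
force: [-0.5, -0.8, -0.8]
grip_width: 0.014
```

```bash
python3 - <<'E'
from h import *
plan(tcp(-.05,.1,14),Rlid(TY,14))
E
```

```text
dist 0.0447 ang 4.92 n 1
[0.152, -0.239, -0.094, -0.051, -0.0, 0.02]
```

step_arm(
  increments=[
    [[0.1,-0.24,-0.09,-0.05,0,0.02,0],[0,0,0,0,0,0,0]],
  ],
)

```text
time_s: 7.35
eef_pos: [0.5834, 0.3328, 0.2295]
tool_rot: [-0.43, 0.549, 0.562, -0.444]
force: [-0.2, -0.0, -0.8]
grip_width: 0.0139
```

```bash
python3 - <<'E'
from h import *
plan(tcp(-.05,.08,14),Rlid(TY,14))
im=robot.get_image('wrist');cv2.imwrite('pics/w3.png',im[:,:,::-1])
for t in ['tote_lip','long_lid_grip']:
  for d in robot.place_of('wrist',t):print(t,np.round(d['location'],4),d['conf'],proj('wrist',d['location']))
# predicted lip edge/lid near corners
P=[SEAT+R.from_euler('z',TY,degrees=True).apply(v) for v in [(-.066,-.074,.029),(-.066,.074,.029),(-.066,-.074,.024),(-.066,.074,.024),(-.112,-.074,.029),(-.112,.074,.029)]]
print(proj('wrist',P).round(1))
p,r=Rt();print(p)
L=[p+r.apply(v) for v in [(y,z,x) for z in(.035-.006,) for y in(-.068,.068) for x in (.09,-.09)]]
print(proj('wrist',L).round(1))
im=robot.get_image('top');cv2.imwrite('pics/t3.png',im[:,:,::-1])
im=robot.get_image('scene');cv2.imwrite('pics/s3.png',im[:,:,::-1])
E
```

```text
dist 0.0146 ang 0.41 n 1
[0.03, 0.092, 0.008, -0.004, 0.002, -0.002]
tote_lip [0.491  0.3343 0.1047] 0.84 [[271.60883496  31.1026813 ]]
long_lid_grip [0.5844 0.3336 0.2213] 0.83 [[268.9104583  257.82571042]]
[[158.6  30.1]
 [388.9  30.3]
 [160.8  29.9]
 [386.4  30.1]
 [147.3 -58.2]
 [403.2 -58.3]]
[0.5824907  0.32981197 0.22436078]
[[119.2  59.4]
 [150.4 372.1]
 [402.7  59.5]
 [371.6 372. ]]
```

View pics/w3.png

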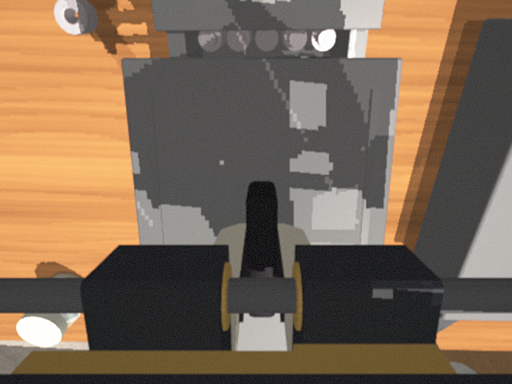

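View pics/s3.png

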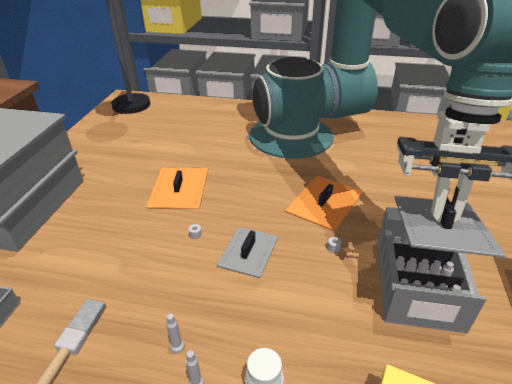

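step_arm(
  increments=[
    [[0.045,0.05,0.01,-0.004,0.002,-0.002,0],[0,0,0,0,0,0,0],[0,0,0,0,0,0,0]],
  ],
)

```text
time_s: 7.9
eef_pos: [0.5833, 0.3348, 0.215]
tool_rot: [-0.433, 0.551, 0.56, -0.442]
force: [-0.4, -0.5, -1.9]
grip_width: 0.0139
```

```bash
cat >> h.py <<'E'
def T(v): return SEAT+R.from_euler('z',TY,degrees=True).apply(v)
def lines(im,half=6):
    pass
E
python3 - <<'E'
from h import *
p,r=Rt()
P=[T(v) for v in [(-.066,-.074,.029),(-.066,.074,.029)]]
a=proj('wrist',P).round(1)
L=[p+r.apply(v) for v in [(y,.035-.006,x) for y in(-.068,.068) for x in (.09,-.09)]]
b=proj('wrist',L).round(1);print(cal('wrist')[1][0,0])
im=robot.get_image('wrist');p2,_=Rt()
cv2.imwrite('pics/w4.png',cv2.resize(im[:140,100:430,::-1],None,fx=2.4,fy=2.4,interpolation=cv2.INTER_CUBIC))
print(p,p2,a,b)
plan(tcp(-.05,.08,14),Rlid(TY,14))
E
```

```text
331.41490098739376
[0.58330874 0.33477745 0.21498268] [0.58322494 0.33475975 0.21477798] [[144.1  28.6]
 [385.1  27.2]] [[119.2  59.4]
 [150.4 372.1]
 [402.7  59.5]
 [371.6 372. ]]
dist 0.0034 ang 0.64 n 1
[0.016, -0.003, -0.016, -0.006, -0.003, -0.002]
```

View pics/w4.png

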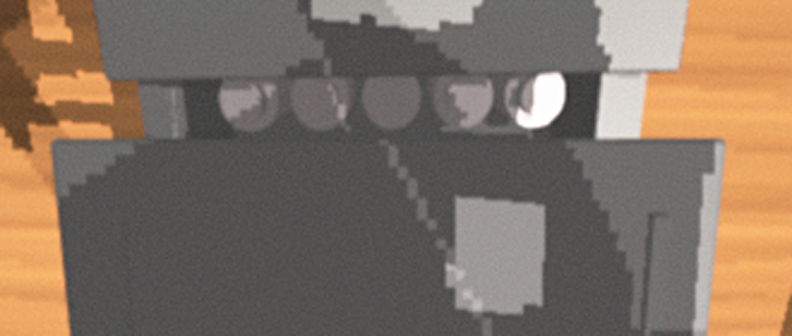

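```bash
sed -i 's/SEAT=np.array(\[.5565/SEAT=np.array([.5572/' h.py; python3 - <<'E'
from h import *
plan(tcp(-.05,.017,14,h=.036),Rlid(TY,14),n=3)
E
```

```text
dist 0.0612 ang 0.64 n 3
[0.006, 0.133, 0.026, -0.002, -0.001, -0.001]
[0.006, 0.133, 0.026, -0.002, -0.001, -0.001]
[0.005, 0.133, 0.027, -0.002, -0.001, -0.001]
```

step_arm(
  increments=[
    [[0.01,0.09,0.02,-0.003,-0.002,-0.001,0],[0.005,0.12,0.026,-0.003,-0.001,-0.001,0],[0,0.1,0.02,0,0,0,0],[0,0.05,0.01,0,0,0,0],[0,0,0,0,0,0,0],[0,0,0,0,0,0,0]],
  ],
)

```text
time_s: 8.55
eef_pos: [0.585, 0.3367, 0.1549]
tool_rot: [-0.43, 0.551, 0.564, -0.441]
force: [-0.0, 0.4, -1.4]
grip_width: 0.0135
```

```bash
python3 - <<'E'
from h import *
p,r=Rt()
a=proj('wrist',[T(v) for v in [(-.066,-.074,.029),(-.066,.074,.029)]]).round(1)
im=robot.get_image('wrist')
cv2.imwrite('pics/w5.png',cv2.resize(im[:140,100:430,::-1],None,fx=2.4,fy=2.4,interpolation=cv2.INTER_CUBIC))
im=robot.get_image('scene')
cv2.imwrite('pics/s5.png',cv2.resize(im[180:340,360:512,::-1],None,fx=3.5,fy=3.5,interpolation=cv2.INTER_CUBIC))
print(p,robot.sense()['force'],a)
plan(tcp(-.05,.017,14,h=.036),Rlid(TY,14))
E
```

```text
[0.58502025 0.33669536 0.1548802 ] [ 0.52436002 -0.48906871 -1.39347853] [[ 97.4  28.4]
 [426.7  28.4]]
dist 0.0018 ang 0.06 n 1
[0.003, 0.012, -0.002, 0.001, -0.0, -0.0]
```

View pics/w5.png

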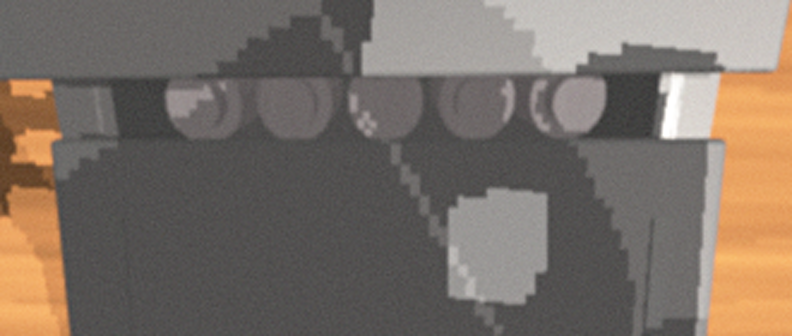

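View pics/s5.png

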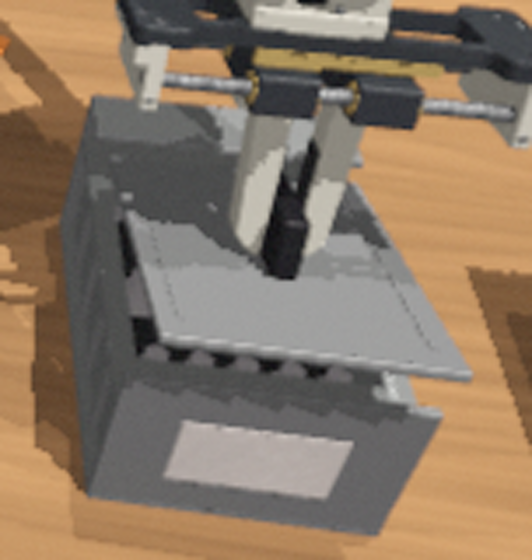

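```bash
python3 - <<'E'
from h import *
im=robot.get_image('wrist')
A=cv2.resize(im[:70,60:130,::-1],None,fx=5,fy=5,interpolation=cv2.INTER_CUBIC)
B=cv2.resize(im[:70,380:450,::-1],None,fx=5,fy=5,interpolation=cv2.INTER_CUBIC)
cv2.imwrite('pics/w6.png',np.hstack([A,B]))
E
```

```text
(no output)
```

View pics/w6.png

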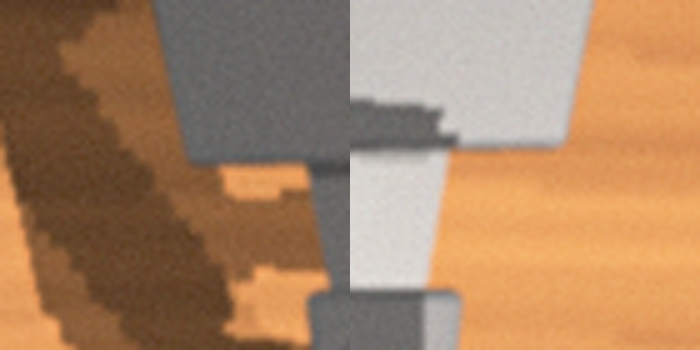

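```bash
sed -i 's/SEAT=np.array(.*);TY=1.4/SEAT=np.array([.5583,.3364,.080]);TY=1.9/' h.py; grep SEAT= h.py; python3 - <<'E'
from h import *
plan(tcp(-.07,.0107,14,h=.036),Rlid(TY,14),n=2)
plan(tcp(-.093,.005,14,h=.036),Rlid(TY,14),n=4)
E
```

```text
SEAT=np.array([.5583,.3364,.080]);TY=1.9
dist 0.02 ang 0.52 n 2
[0.001, 0.012, 0.066, 0.0, -0.003, -0.001]
[0.001, 0.012, 0.066, 0.0, -0.003, -0.001]
dist 0.0435 ang 0.52 n 4
[0.0, 0.006, 0.072, 0.0, -0.001, -0.0]
[0.0, 0.006, 0.072, 0.0, -0.001, -0.0]
[0.0, 0.006, 0.072, 0.0, -0.001, -0.0]
[0.001, 0.006, 0.072, 0.0, -0.001, -0.0]
```

step_arm(
  increments=[
    [[0,0.012,0.03,0,-0.003,0,0],[0,0.012,0.06,0,-0.003,0,0],[0,0,0.04,0,0,0,0],[0,0,0,0,0,0,0],[0,0,0,0,0,0,0]],
  ],
)

```text
time_s: 9.2
eef_pos: [0.5655, 0.3365, 0.1481]
tool_rot: [-0.427, 0.548, 0.567, -0.442]
force: [0.3, 0.5, -1.5]
grip_width: 0.0137
```

```bash
python3 - <<'E'
from h import *
p,r=Rt();print(p)
im=robot.get_image('wrist')
cv2.imwrite('pics/w7.png',cv2.resize(im[:140,60:450,::-1],None,fx=2,fy=2,interpolation=cv2.INTER_CUBIC))
im=robot.get_image('scene')
cv2.imwrite('pics/s7.png',cv2.resize(im[180:340,360:512,::-1],None,fx=3.5,fy=3.5,interpolation=cv2.INTER_CUBIC))
plan(tcp(-.093,.005,14,h=.036),Rlid(TY,14),n=2)
E
```

```text
[0.56550616 0.33649439 0.14814444]
dist 0.0228 ang 0.2 n 2
[0.001, 0.003, 0.076, 0.001, 0.0, -0.0]
[0.001, 0.003, 0.076, 0.001, 0.0, -0.0]
```

View pics/w7.png

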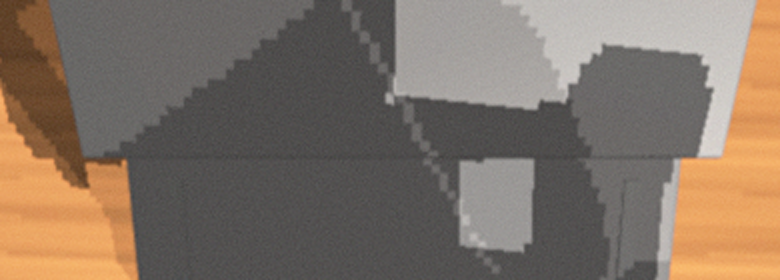

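View pics/s7.png

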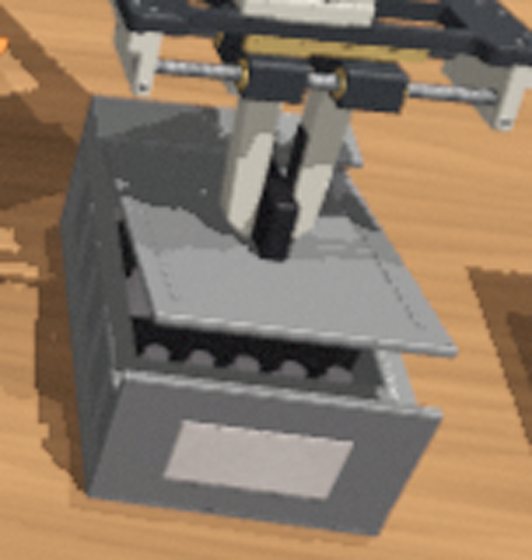

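step_arm(
  increments=[
    [[0,0.003,0.05,0,0,0,0],[0,0.003,0.06,0,0,0,0],[0,0,0.03,0,0,0,0],[0,0,0,0,0,0,0],[0,0,0,0,0,0,0]],
  ],
)

```text
time_s: 9.8
eef_pos: [0.5437, 0.3357, 0.1415]
tool_rot: [-0.427, 0.549, 0.567, -0.442]
force: [-0.6, 0.2, -1.8]
grip_width: 0.0137
```

```bash
python3 - <<'E'
from h import *
p,r=Rt();print(p, robot.sense()['wrist_torque'])
plan(tcp(-.093,.005,14,h=.036),Rlid(TY,14),n=1)
plan(tcp(-.092,.003,1,h=.036),Rlid(TY,1),n=8)
E
```

```text
[0.5437445  0.33566966 0.14151895] [ 0.07948243  0.15812162 -0.00016711]
dist 0.0004 ang 0.19 n 1
[0.002, -0.001, -0.002, 0.002, 0.001, -0.001]
dist 0.0241 ang 13.17 n 8
[0.0, 0.019, -0.005, 0.018, 0.0, -0.0]
[0.0, 0.019, -0.006, 0.018, 0.0, -0.0]
[0.0, 0.019, -0.006, 0.018, 0.0, -0.0]
[0.0, 0.019, -0.007, 0.018, 0.0, -0.0]
[0.0, 0.019, -0.008, 0.018, 0.0, -0.0]
[0.0, 0.018, -0.008, 0.018, 0.0, -0.0]
[0.0, 0.018, -0.009, 0.018, 0.0, -0.0]
[0.0, 0.018, -0.009, 0.018, 0.0, -0.0]
```

step_arm(
  increments=[
    [[0,0.018,-0.005,0.018,0,0,0],[0,0.018,-0.006,0.018,0,0,0],[0,0.018,-0.006,0.018,0,0,0],[0,0.018,-0.007,0.018,0,0,0],[0,0,0,0,0,0,0]],
  ],
)

```text
time_s: 10.3
eef_pos: [0.5507, 0.3359, 0.1309]
tool_rot: [-0.46, 0.521, 0.539, -0.476]
force: [-0.0, -0.2, -1.8]
grip_width: 0.0138
```

```bash
python3 - <<'E'
from h import *
p,r=Rt();print(p, robot.sense()['wrist_torque'])
plan(tcp(-.092,.003,1,h=.036),Rlid(TY,1),n=4)
E
```

```text
[0.55072338 0.33589991 0.1308931 ] [-0.02512241  0.06148171 -0.03924199]
dist 0.0115 ang 6.09 n 4
[0.0, 0.018, -0.006, 0.017, 0.0, -0.0]
[0.0, 0.018, -0.007, 0.017, 0.0, -0.0]
[0.0, 0.018, -0.007, 0.017, 0.0, -0.0]
[0.0, 0.018, -0.007, 0.017, 0.0, -0.0]
```

step_arm(
  increments=[
    [[0,0.018,-0.006,0.017,0,0,0],[0,0.018,-0.007,0.017,0,0,0],[0,0.018,-0.007,0.017,0,0,0],[0,0.012,-0.005,0.015,0,0,0],[0,0,0,0,0,0,0],[0,0,0,0,0,0,0]],
  ],
)

```text
time_s: 10.9
eef_pos: [0.5561, 0.3359, 0.1198]
tool_rot: [-0.489, 0.494, 0.51, -0.506]
force: [-0.2, -0.5, -0.8]
grip_width: 0.0135
```

```bash
python3 - <<'E'
from h import *
p,r=Rt();print(p, robot.sense()['wrist_torque'])
plan(tcp(-.091,.000,0,h=.036),Rlid(TY,0),n=1)
im=robot.get_image('wrist');cv2.imwrite('pics/w8.png',im[:,:,::-1])
im=robot.get_image('scene')
cv2.imwrite('pics/s8.png',cv2.resize(im[180:340,360:512,::-1],None,fx=3.5,fy=3.5,interpolation=cv2.INTER_CUBIC))
E
```

```text
[0.55611812 0.33588203 0.11982116] [-0.01882195  0.02272098  0.01674966]
dist 0.004 ang 0.57 n 1
[0.003, 0.026, -0.008, 0.006, 0.0, -0.001]
```

View pics/w8.png

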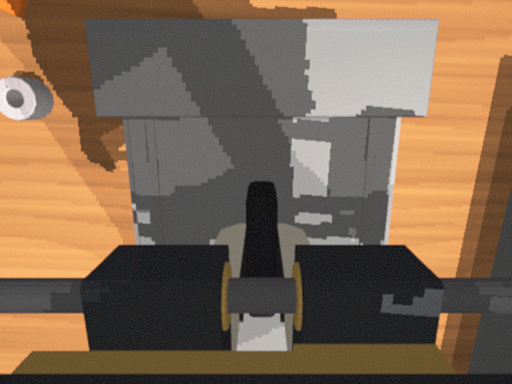

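View pics/s8.png

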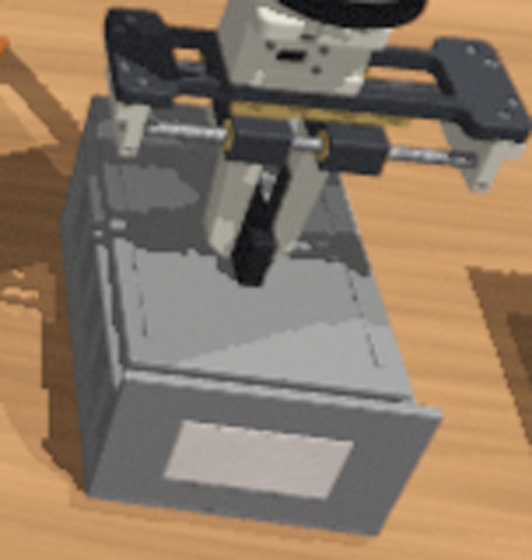

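step_arm(
  increments=[
    [[0.003,0.013,-0.004,0.006,0,0,0],[0,0.008,0,0,0,0,0],[0,0.005,0,0,0,0,0],[0,0,0,0,0,0,0]],
  ],
)

```text
time_s: 11.4
eef_pos: [0.5562, 0.3366, 0.1162]
tool_rot: [0.491, -0.492, -0.508, 0.509]
force: [0.1, 0.1, -1.7]
grip_width: 0.0136
```

```bash
python3 - <<'E'
from h import *
p,r=Rt();print(p, robot.sense()['wrist_torque'],(Rlid(TY).inv()*r).as_rotvec(degrees=True))
E
```

```text
[0.55624845 0.33660454 0.1162246 ] [-0.02609251  0.00443995 -0.01414848] [-0.05281201 -0.06495443  0.06046675]
```

step_arm(
  increments=[
    [[0,0.008,0,0,0,0,0],[0,0.006,0,0,0,0,0],[0,0,0,0,0,0,0]],
  ],
)

```text
time_s: 11.7
eef_pos: [0.5563, 0.3367, 0.115]
tool_rot: [-0.491, 0.492, 0.509, -0.508]
force: [-0.2, 0.4, -2.2]
grip_width: 0.0137
```

step_arm(
  increments=[
    [[0,0.01,0,0,0,0,0],[0,0.01,0,0,0,0,0],[0,0,0,0,0,0,0]],
  ],
)

```text
time_s: 12.0
eef_pos: [0.5564, 0.3368, 0.1152]
tool_rot: [-0.49, 0.492, 0.509, -0.508]
force: [0.7, 0.5, -2.1]
grip_width: 0.0137
```

step_arm(
  increments=[
    [[0,0.02,0,0,0,0,0],[0,0.02,0,0,0,0,0],[0,0,0,0,0,0,0]],
  ],
)

```text
time_s: 12.3
eef_pos: [0.5568, 0.3369, 0.1155]
tool_rot: [-0.49, 0.492, 0.51, -0.507]
force: [0.5, -0.3, -2.4]
grip_width: 0.014
```

```bash
python3 - <<'E'
from h import *
s=robot.sense();p,r=Rt();print(p, s['force'],s['wrist_torque'],(Rlid(TY).inv()*r).as_rotvec(degrees=True))
im=robot.get_image('scene')
cv2.imwrite('pics/s9.png',cv2.resize(im[180:340,360:512,::-1],None,fx=3.5,fy=3.5,interpolation=cv2.INTER_CUBIC))
E
```

```text
[0.55675031 0.33693085 0.11552427] [ 0.5020067  -0.27042577 -2.35101502] [0.03958486 0.03744361 0.02041944] [-0.33892688 -0.08071885 -0.05881465]
```

View pics/s9.png

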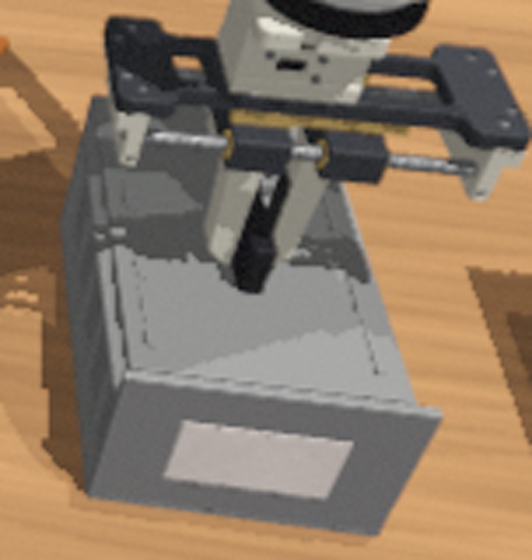

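step_arm(
  increments=[
    [[0,0,0,0,0,0,0.4],[0,0,0,0,0,0,0.4],[0,0,0,0,0,0,0.4],[0,0,0,0,0,0,0.4],[0,-0.08,0,0,0,0,0.4],[0,-0.2,0,0,0,0,0.4],[0,-0.3,0,0,0,0,0.4],[0,-0.3,0,0,0,0,0.4],[0,0,0,0,0,0,0.4],[0,0,0,0,0,0,0.4]],
  ],
)

```text
time_s: 13.35
eef_pos: [0.5555, 0.3365, 0.2539]
tool_rot: [-0.49, 0.492, 0.51, -0.507]
force: [0.3, 0.0, -0.7]
grip_width: 0.0372
```

```bash
python3 - <<'E'
from h import *
s=robot.sense();p,r=Rt();print(p)
im=robot.get_image('scene')
a=cv2.resize(im[180:340,360:512,::-1],None,fx=2.5,fy=2.5,interpolation=cv2.INTER_CUBIC)
im=robot.get_image('wrist');print(proj('wrist',[T(v) for v in [(-.066,-.068,.006),(-.066,.068,.006),(.09,-.068,.006),(.09,.068,.006),(.0,-.074,0),(0,.074,0)]]).round(1))
cv2.imwrite('pics/s10.png',a);cv2.imwrite('pics/w10.png',im[:,:,::-1])
E
```

```text
[0.55553326 0.33650117 0.25388481]
[[185.7 111.2]
 [336.2 111.5]
 [194.2 268.3]
 [327.2 268.4]
 [184.7 181.1]
 [337.  181.3]]
```

View pics/s10.png

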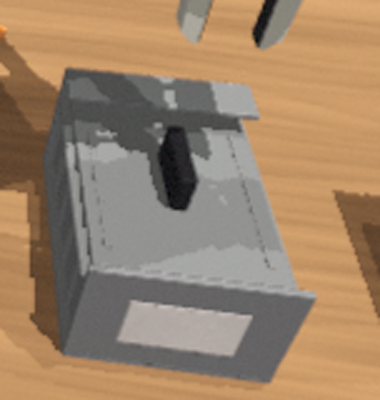

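View pics/w10.png

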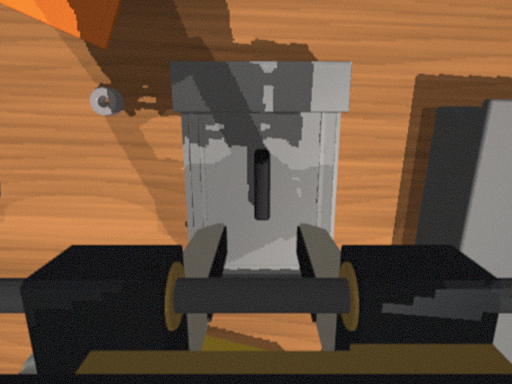

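step_arm(
  increments=[
    [[-0.15,-0.1,0,0,0,0,0.4],[-0.3,-0.05,0,0,0,0,0.4],[-0.3,0,0,0,0,0,0.4],[-0.3,0,0,0,0,0,0.4],[-0.3,0,0,0,0,0,0.4],[-0.3,0,0,0,0,0,0.4],[-0.3,0,0,0,0,0,0.4],[-0.15,0,0,0,0,0,0.4],[0,0,0,0,0,0,0.4],[0,0,0,0,0,0,0.4]],
  ],
)

```text
time_s: 14.45
eef_pos: [0.5631, 0.0103, 0.2641]
tool_rot: [0.493, -0.488, -0.505, 0.513]
force: [-0.2, 0.5, -0.1]
grip_width: 0.0372
```

```bash
python3 - <<'E'
from h import *
im=robot.get_image('top')
b=cv2.resize(im[95:205,65:165,::-1],None,fx=5,fy=5,interpolation=cv2.INTER_CUBIC)
cv2.imwrite('pics/t11.png',b);cv2.imwrite('pics/t11f.png',im[:,:,::-1])
for d in robot.place_of('top','long_lid_grip')+robot.place_of('top','small_lid_grip'):print(np.round(d['location'],4),round(d['conf'],2))
im=robot.get_image('scene')
cv2.imwrite('pics/s11.png',cv2.resize(im[180:340,360:512,::-1],None,fx=3.5,fy=3.5,interpolation=cv2.INTER_CUBIC))
E
```

```text
[0.5581 0.3383 0.1067] 0.78
[ 0.3401 -0.2669  0.0295] 0.63
```

View pics/t11.png

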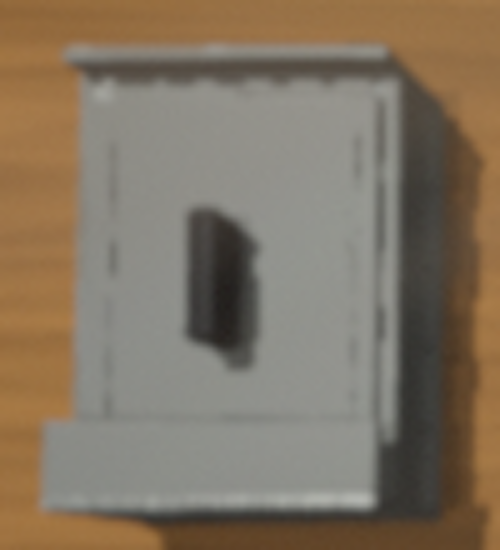

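View pics/s11.png

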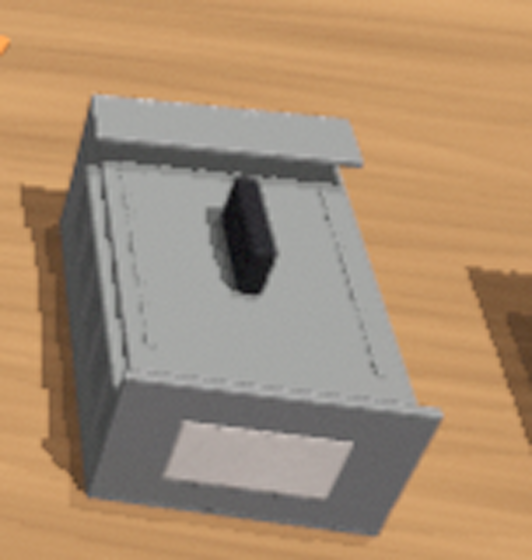

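```bash
python3 -c "
from workcell import robot
print(robot.finish_job())"
```

```text
the job is handed in; nothing more can be done
None
```

The tote is closed with the large grey lid, and I handed the job in at about 15 s of the 45 s allowed. I pinched the lid by its grip, slid its near end under the lip at a 14° tilt, swung the far end down onto the seat, let go and moved the arm clear.

**Final checks:**
- The top and scene pictures show the lid flat, square and under the lip, with no visible tilt.
- The network puts the lid's grip at (0.558, 0.338, 0.107). My seat estimate gives (0.558, 0.336, 0.107), so they agree to about 2 mm. In the wrist view the grip is about 1 pixel off the tote's middle.
- The force readings I saw stayed within about 3 N. The small lid and the orange look-alikes were not touched.

**Where checks disagreed or fell short:**
- **Tote angle:** the top camera gave about 1.4° and the wrist camera about 1.9°. I used 1.9°.
- **Landing on the seat:** the force reading never clearly showed contact. I judged it from the tool height no longer dropping.
- **Small lid:** the last network call for it gave only one of the orange plates. That the small lid stayed put rests on the arm having stayed well above it throughout.

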